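Rake the cured stubs out of a mould's runner

ROBOT

A 6-joint arm with a two-finger parallel gripper is mounted at the origin on a cart in front of the work surface, level with it; the furniture and walls round the work are solid. World frame = base frame: x ahead of the robot, y to its left, z up, the work surface at z = 0. Lengths are in m, angles in rad, forces in N, time in s.
With the tool pointing down it reaches from about 0.35 to 0.775 m from the base axis. Payload 5.5 kg.
Tool frame: the origin (TCP) lies between the finger pads; the fingertips stand 22 mm ahead of it and the grasp point (between the pads) lies 3 mm ahead of it; z points along the fingers, y is the line along which they close (so a half turn about z gives the same grasp; the last joint's range is limited). The gripper opens to 85 mm and grips with 20 to 120 N. Pads are 22 mm wide; open, the fingers measure 114 mm over their backs; the gripper's body (76 mm by 85 mm) begins 54 mm behind the grasp point. The pads swing forward as they close: fully open they stand 13 mm farther back than shut.
Start: joints at [-0.14, 0.313, 0.046, 1.304, 0, 1.431], TCP at [0.575, -0, 0.253] pointing down, gripper open.
Joint ranges: [-2.76, 2.76], [-0.86, 1.69], [-1.03, 1.26], [-2.2, 2.34], [-1.47, 1.5], [-3.14, 3.14]. Speed limits (rad/s): [2.57, 2.57, 3.14, 3.14, 3.14, 3.14].

INTERFACE

Orientations are given as a unit quaternion [w, x, y, z].
In Python, from workcell import env, workorder, read_camera, get_state gives the robot as it stands (env), with the cameras as plain functions, the job (workorder) and the readings as plain functions.
- The arm moves only by the tool send_path, called after ">>>" by a JSON object that holds its "api" and its "payload". Schema: {"type":"object","properties":{"ticks":{"type":"object","properties":{"rows":{"type":"array","items":{"type":"array","items":{"type":"number"},"minItems":6,"maxItems":6},"minItems":1,"maxItems":8}},"additionalProperties":false,"required":["rows"]},"aperture":{"type":"number"},"force":{"type":"number"},"only":{"type":"string"},"quiet":{"type":"boolean"},"lines":{"type":"string"}},"required":["ticks"],"additionalProperties":false}. ticks is an object whose key "rows" holds a list of rows, 1 to 8 of them, each of 6 numbers: dx, dy, dz in shares of 0.75 m (1.0 is 0.75 m), then a rotation vector rx, ry, rz in normalised numbers (1 is pi/2 rad); each row is the pose to reach, as a shift and turn from the pose commanded when the call began, along the tool's axes at that moment; what a row does not reach only later rows make up. A row lasts 1/8 s, in which the tool goes at most 0.0625 m and 0.188 rad, less where a joint would pass 70% of its speed; a pose out of reach is approached as far as the arm can. aperture is the finger opening in m, set as the call begins (left out keeps the last). The fingers move at their own pace and stop on an object; force is the grip in N (left out, the last holds). Time passes only in rows, so rows that do not move let the fingers close. The tool returns the time, the measured TCP pose, the force, the opening and the grip force at its end. only (a regular expression) keeps the lines of the reply that match it, lines (a string "A,B") keeps lines A to B, and quiet returns only ok. Input that does not fit is refused with a message, and nothing moves.
- get_state(): the state, without advancing time (a new reading comes with each control period).
- read_camera(name): name is "scene" or "side" or "wrist"; returns a dict with "image" (384x512x3 uint8, red, green, blue), "K" (3x3 intrinsics, pixels), "R" (3x3) and "t" (3): a world point X has camera coordinates R X + t. Camera axes: x right, y down, z forward; pixel columns grow to the right and rows downward; lengths in m; the calibration is good to about 2 mm. A picture is of the moment at which its call begins. There is no depth.
- workorder.hand_in(): hands the job in; it is judged then, once.
The state is a dict: "clock": time; "joint_pos": joint angles; "qvel": joint speeds; "tau": joint torques, N m; "tcp_pos": TCP position; "orientation": TCP orientation; "wrist_force": force on the tool from outside, world axes, zero at the start; "ft_torque": the same for the moment, N m; "finger_gap": finger opening in m; "grip_force": force on a finger pad.
Only numpy, scipy, OpenCV 4.12 (cv2) and the standard library are available. Lean on these libraries where they do the work, as an engineer would, in place of code of your own. Each camera call takes 0.05 s, during which the arm holds its last target. There are 200 camera calls.

TASK

Slide the catch tray under the open end of the mould's runner, its wooden grip outward, and let go of it. Then take the ball-ended rake from the rack, lower its ball into the round pour cup and draw it slowly, without forcing it, along the whole winding seam from cup to open end, so that both hardened resin stubs are pushed out into the tray. Hang the rake back in its notch with its collar seated, leave the tray where it is with both stubs in it, and do not disturb the spatula, the bottles or the jar.

Things in the scene. Friction and masses are not known exactly. Their poses are not given: they have to be found in the camera images.
- mould: Two-part aluminium mould, fixed, 240 (x) x 120 mm (y), z = 40 to 92 mm, on two wooden battens; origin on the table under its centre, z up. Along its winding seam runs a tunnel 32 mm wide, z = 50 to 80, under two lips that leave a slit 16 mm wide open to the top. Seam centre line: y = 26 sin(2 pi t) sin(pi t)^2 mm, t = (x + 90)/210, from pour cup x = -90 to open end x = +120.
- seam_0 (a point): Point of the seam's centre line on the mould's top face; centre of the round pour cup, 42 mm across and open down to the runner floor at z = 50; x = -90, y = 0 mm in the mould frame (z = 92 for all these points). Axes as the mould's.
- seam_1 (a point): Point of the seam's centre line on the mould's top face; x = -60, y = 3.8 mm. Axes as the mould's.
- seam_2 (a point): Point of the seam's centre line on the mould's top face; x = -30, y = 15.5 mm. Axes as the mould's.
- seam_3 (a point): Point of the seam's centre line on the mould's top face; x = 0, y = 10.7 mm. Axes as the mould's.
- seam_4 (a point): Point of the seam's centre line on the mould's top face; x = 30, y = -10.7 mm. Axes as the mould's.
- seam_5 (a point): Point of the seam's centre line on the mould's top face; x = 60, y = -15.5 mm. Axes as the mould's.
- seam_6 (a point): Point of the seam's centre line on the mould's top face; x = 90, y = -3.8 mm. Axes as the mould's.
- seam_7 (a point): Point of the seam's centre line on the mould's top face; middle of the open end, on the end face, x = 120, y = 0 mm; x points out of the mould. Below it the mould overhangs its batten (150 mm long in y) by 55 mm, with 40 mm clear above the table. Axes as the mould's.
- stub_a: Cured cream resin stub, domed plug 27 mm across, 24.5 mm high, loose in the runner and too wide for the slit, slippery (friction about 0.3, as for the rake's steel), 0.03 kg; origin at the centre of its underside.
- stub_b: The other stub, the same size, farther along or nearer in the runner.
- tray: Open sheet-steel catch tray 110 (x) x 100 (y) x 30 mm high, walls and floor 3 mm, loose, 0.18 kg; origin at the centre of its underside. On its -x end stands a wooden grip block 16 mm thick (x = -71 to -55), 60 mm wide (y), top at z = 70 mm, underside at z = 14; above the tray's rim (z = 30) both its faces are free. Its +x end goes under the mould.
- tray_grip (a point): Middle of the tray's grip block, at x = -63, y = 0, z = 52 mm of the tray: where to grip it, across its 16 mm thickness.
- rake: Rake hanging upright in a notch of the rack, 0.11 kg, 184 mm tall: steel ball 20 mm across at the bottom (origin at the bottom of the ball, z up along the tool), steel shank 8 mm thick, brass collar 30 mm across at z = 88 to 94 that rests on the rack's bar, round wooden handle 23 mm thick from z = 100 to 160.
- rake_ball (a point): Centre of the rake's ball, 10 mm above its origin.
- rake_grip (a point): Point on the rake's axis in the handle, 140 mm above its origin: where to grip.
- spatula: A tool with the same collar and handle but a flat 24 x 4 mm blade below, hanging in the other notch; origin at the bottom of its blade. Not needed. The two tools may hang either way round.
- rack: Fixed tool rack 70 x 200 mm: base board 12 mm thick, end plates, and a wooden bar, top at z = 112 mm, 10 mm thick, x = -25 to 25, with two notches 15 mm wide, open towards -x (the robot's side) and running back to x = +7. A tool lifted 6 mm draws out along -x; its ball does not pass up through the bar. Origin on the table under its centre.
- notch_left (a point): Where a hanging tool's axis meets the top of the bar in the notch at +y of the rack (y = +50 mm, z = 112 mm); axes as the rack's.
- notch_right (a point): The same in the notch at y = -50 mm.
- spray_bottle: White bottle with a pink cap, 52 mm across, 165 mm tall; bystander. Origin under its centre.
- tint_bottle: Small bottle, 38 mm across, 100 mm tall, between rack and mould on the robot's side; bystander. Origin under its centre.
- jar: Jar with a lid, 64 mm across, 85 mm tall; bystander. Origin under its centre.
- small_bottle: Small white bottle, 34 mm across, 94 mm tall; bystander. Origin under its centre.

How it is judged:
On the way, in this order (a step that is already met when the one before it is completed fails the run):
1. the tray stands flat under the open end of the runner and is let go (x of tray in the frame of seam_7 between -0.02 and 0.06 m and y of tray in the frame of seam_7 between -0.03 and 0.03 m and height (world z) of tray below 0.006 m and angle between tray's own z axis and vertical below 0.08 rad and x of tray_grip in the frame of seam_7 above 0.03 m and angle between the x axis of tray and the x axis of mould, either way round below 0.4 rad and contact force between the fingers and tray below 0.1 N), for 0.2 s.
2. the rake's ball is down in the pour cup (horizontal distance between rake_ball and seam_0 below 0.016 m and z of rake_ball in the frame of mould below 0.072 m), for 0.1 s.
3. the ball passes the first bend under the lips (horizontal distance between rake_ball and seam_2 below 0.012 m and z of rake_ball in the frame of mould below 0.072 m), for 0.05 s.
4. the ball passes the second bend under the lips (horizontal distance between rake_ball and seam_5 below 0.012 m and z of rake_ball in the frame of mould below 0.072 m), for 0.05 s.
5. the ball comes to the open end, still down in the runner (horizontal distance between rake_ball and seam_7 below 0.012 m and z of rake_ball in the frame of mould below 0.072 m), for 0.05 s.
At the end, for the whole second after the job is handed in: Both stubs at rest in the tray, clear of the mould; tray flat, grip outward (within 0.4 rad), centre -20 to 60 mm outside the open end, within 30 mm of its middle; rake still, upright (0.12 rad), axis within 12 mm of a notch point, collar on the bar (ball 18 to 29 mm up); nothing held (all of step 1 and x of stub_a in the frame of tray between -0.056 and 0.056 m and y of stub_a in the frame of tray between -0.051 and 0.051 m and z of stub_a in the frame of tray between -0.005 and 0.06 m and contact force between each of stub_a, stub_b and mould below 0.05 N and linear speed of each of stub_a, stub_b, rake, tray below 0.03 m/s and x of stub_b in the frame of tray between -0.056 and 0.056 m and y of stub_b in the frame of tray between -0.051 and 0.051 m and z of stub_b in the frame of tray between -0.005 and 0.06 m and (horizontal distance between rake and notch_left below 0.012 m or horizontal distance between rake and notch_right below 0.012 m) and height (world z) of rake between 0.018 and 0.029 m and angle between rake's own z axis and vertical below 0.12 rad and contact force between the fingers and rake below 0.1 N); the robot touches nothing.
It fails at once if the rake is rushed along the runner (faster than 0.15 m/s while its ball is under the mould's top) (linear speed of rake above 0.15 m/s and z of rake_ball in the frame of mould below 0.085 m and x of rake_ball in the frame of mould between -0.112 and 0.118 m and y of rake_ball in the frame of mould between -0.05 and 0.05 m).
It fails at once if the rake is forced against the mould (over 25 N) (contact force between rake and mould above 25 N).
It fails at once if the spatula is moved more than 30 mm (distance of spatula from where it was at the start of the episode above 0.03 m).
It fails at once if a bottle or the jar is moved more than 30 mm or tipped (distance of any of spray_bottle, tint_bottle, jar, small_bottle from where it was at the start of the episode above 0.03 m or angle between any of spray_bottle, tint_bottle, jar, small_bottle's own z axis and vertical above 0.35 rad).
It also fails if it takes over 72 s, if anything falls off the work surface, if the arm or the gripper's body presses on something with over 40 N, if the wrist force passes 120 N, or if a joint passes its speed limit or range.

## Working session

There is one attempt and no reset: what is moved stays moved. The work goes in short steps, Python scripts to look and compute and a tool call to move; the robot and the scene stay as the last step left them, time stands still between calls to the robot, and variables do not carry over. Pictures are saved under pics/ and viewed, at most 10 in all, crops included, and the job is handed in when it is done.

```bash
ls; mkdir -p pics
```

Create h.py:
```python
import numpy as np, cv2
from workcell import env, workorder, read_camera, get_state
def snap(n,f):
    c=read_camera(n); cv2.imwrite('pics/'+f+'.png',c['image'][:,:,::-1]); np.savez('pics/'+f+'.npz',K=c['K'],R=c['R'],t=c['t']); return c
def ray(f,u,v,z):
    c=np.load('pics/'+f+'.npz'); d=c['R'].T@np.linalg.inv(c['K'])@[u,v,1]; o=-c['R'].T@c['t']; return o+d*(z-o[2])/d[2]
def proj(f,X):
    c=np.load('pics/'+f+'.npz'); p=c['K']@(c['R']@np.array(X)+c['t']); return p[:2]/p[2]
```

Run:
```python
from h import *
a=snap('scene','s0');b=snap('side','d0');c=snap('wrist','w0')
for n,q in(('s0',a),('d0',b)):
    print(n,-q['R'].T@q['t'])
    cv2.imwrite(f'pics/{n}b.png',cv2.resize(q['image'][:,:,::-1],(800,600),interpolation=cv2.INTER_CUBIC))
print(get_state())
```

```text
pics
workcell.py
s0 [-0.55646136 -0.59112913  0.78781443]
d0 [ 0.37528578 -0.88687456  0.60335401]
{'clock': 0.15, 'joint_pos': array([-1.39647824e-01,  3.13823833e-01,  4.52952180e-02,  1.30360774e+00,
        4.46189500e-06,  1.43116724e+00]), 'qvel': array([ 8.51050035e-05, -1.13858461e-03,  2.79450029e-03, -1.98570794e-03,
       -1.64978186e-04, -8.79247693e-04]), 'tau': array([ 1.76330479e-03, -4.81067133e+01,  2.98815805e+01,  1.39078675e-02,
       -1.10673584e-04, -5.56924022e-05]), 'tcp_pos': array([5.74670656e-01, 1.04196763e-05, 2.52638619e-01]), 'orientation': array([-5.36446170e-04,  7.07113250e-01,  7.07099995e-01, -4.01437574e-04]), 'wrist_force': array([-0.20640663,  0.34754664, -0.56721668]), 'ft_torque': array([-0.05652301, -0.01152315,  0.01707246]), 'grip_force': 0.0, 'finger_gap': 0.08533409136691689}
```

View pics/s0b.png

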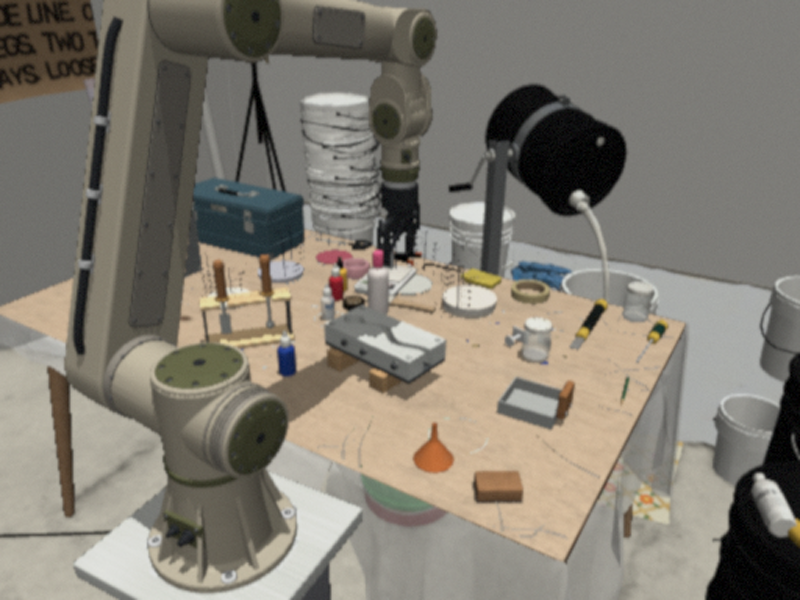

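View pics/d0b.png

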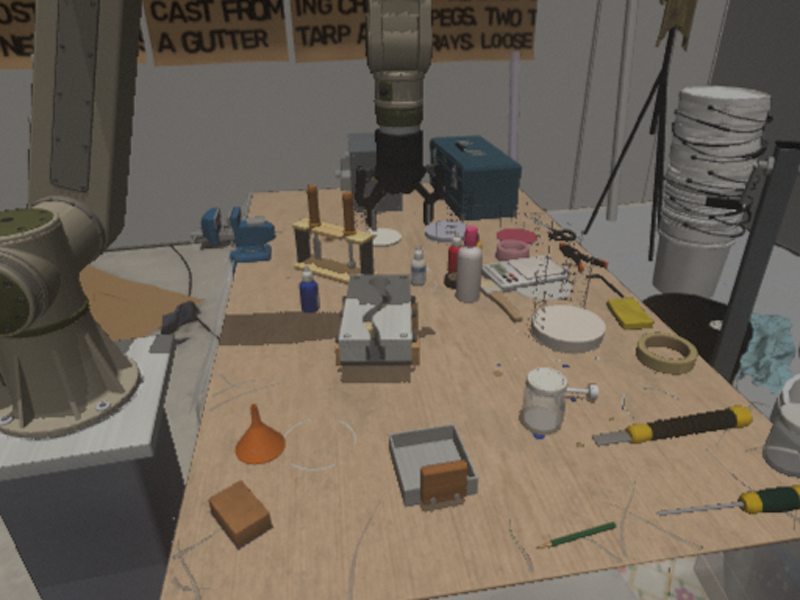

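Add to h.py:
```python
def crop(img,x0,y0,x1,y1,s,step=10):
    o=cv2.resize(np.ascontiguousarray(img[y0:y1,x0:x1,::-1]),None,fx=s,fy=s,interpolation=cv2.INTER_CUBIC)
    for x in range(-(-x0//step)*step,x1,step):
        X=int((x-x0+.5)*s); cv2.line(o,(X,0),(X,5),(0,0,255),1); cv2.putText(o,str(x),(X+1,14),0,.33,(0,0,255),1)
    for y in range(-(-y0//step)*step,y1,step):
        Y=int((y-y0+.5)*s); cv2.line(o,(0,Y),(5,Y),(0,0,255),1); cv2.putText(o,str(y),(6,Y+4),0,.33,(0,0,255),1)
    return o
def comp(f,*cs):
    H=max(c.shape[0] for c in cs); cv2.imwrite('pics/'+f+'.png',np.hstack([cv2.copyMakeBorder(c,0,H-c.shape[0],0,4,0) for c in cs]))
```

Run:
```python
from h import *
d=cv2.imread('pics/d0.png')[:,:,::-1]; s=cv2.imread('pics/s0.png')[:,:,::-1]
a=crop(d,208,168,312,328,3.7); b=crop(d,180,112,254,185,5.4)
comp('c1',a,b)
comp('c2',crop(s,195,190,295,255,4),crop(s,120,155,200,235,4.8))
```

```text
(no output)
```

View pics/c1.png

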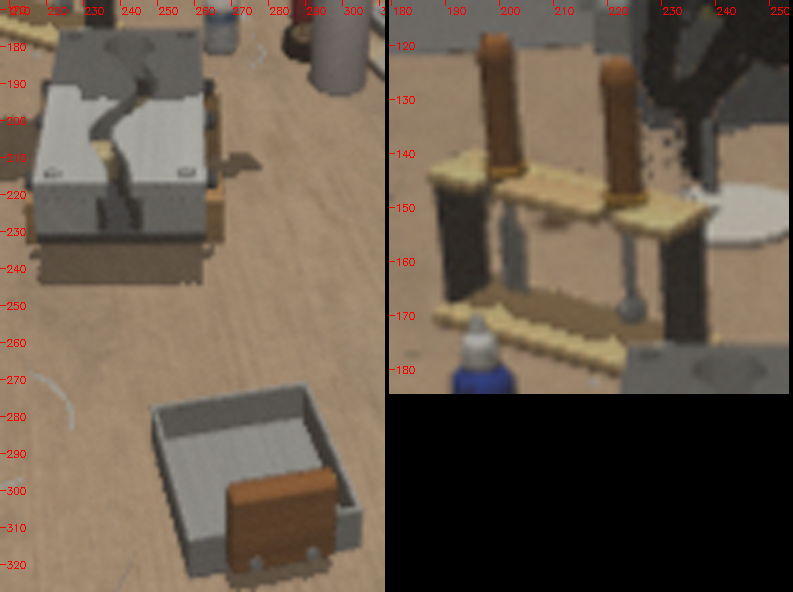

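View pics/w0.png

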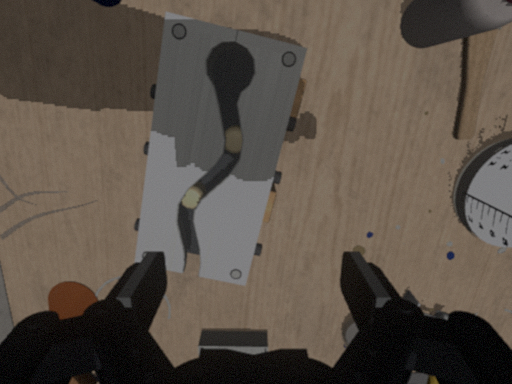

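The wrist view shows the mould top: corners about (167,14), (305,47), (246,285), (135,260), cup (231,68), stubs at (234,140) and (191,198). The side crop shows the rake (ball at (223,168)) in the right-hand notch and the tray with its grip towards the camera.

View pics/c2.png

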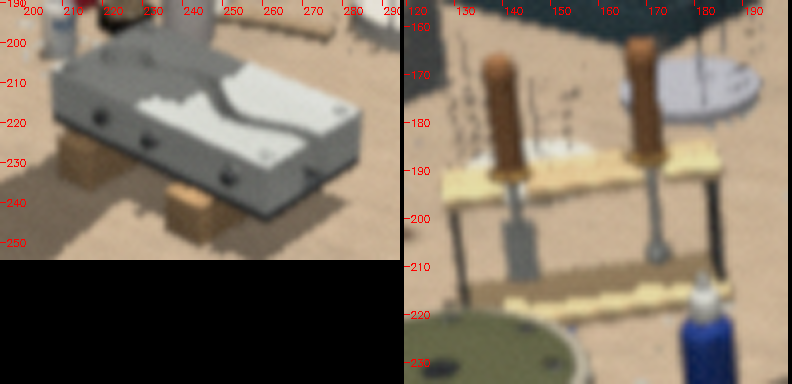

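Scene crop: rake at right (ball (172,207), collar (170,188)), spatula left (collar (142,191)). Now fitting poses.

Create fit.py:
```python
from h import *
from scipy.optimize import least_squares
def fit(obs,p0):
    def T(p,X): c,s=np.cos(p[2]),np.sin(p[2]); return [p[0]+c*X[0]-s*X[1],p[1]+s*X[0]+c*X[1],X[2]]
    f=lambda p:np.concatenate([proj(o[0],T(p,o[2]))-o[1] for o in obs])
    r=least_squares(f,p0,loss='soft_l1',f_scale=1.5); print(r.x.round(4),np.degrees(r.x[2]).round(1)); print(f(r.x).reshape(-1,2).round(1).tolist()); return r.x
```

Run:
```python
from fit import *
for u in ((167,14),(305,47),(246,285),(135,260),(231,68)): print('m w',ray('w0',*u,.092).round(3))
for u in ((222.9,175.6),(261.5,175.6),(263.2,216.7),(217,217.8)): print('m d',ray('d0',*u,.092).round(3))
for u in ((248.6,277.8),(289.9,271.6),(305.1,305.3),(258.3,314.8)): print('t d',ray('d0',*u,.03).round(3))
print('grip',ray('d0',283.7,298.6,.07))
for f,c,n in (('s0',(169.7,187.8),'rake'),('d0',(223.6,148.4),'rake'),('s0',(141.6,191.4),'spat'),('d0',(201.2,143.2),'spat')): print(n,ray(f,*c,.115).round(4))
for f,c,n in (('s0',(172.2,207),'ball'),('d0',(224.3,168.5),'ball')): print(n,ray(f,*c,.034).round(4))
m=lambda x,y:(x,y,.092)
cm=ray('w0',213,150,.092); 
fit([('w0',(167,14),m(-.12,-.06)),('w0',(305,47),m(-.12,.06)),('w0',(246,285),m(.12,.06)),('w0',(135,260),m(.12,-.06)),('w0',(231,68),m(-.09,0)),
('d0',(222.9,175.6),m(-.12,-.06)),('d0',(261.5,175.6),m(-.12,.06)),('d0',(263.2,216.7),m(.12,.06)),('d0',(217,217.8),m(.12,-.06))],[cm[0],cm[1],-1.6])
r=lambda x,y:(x,y,.03)
fit([('d0',(248.6,277.8),r(.055,.05)),('d0',(289.9,271.6),r(.055,-.05)),('d0',(305.1,305.3),r(-.055,-.05)),('d0',(258.3,314.8),r(-.055,.05)),('d0',(283.7,298.6),(-.063,0,.07))],[.45,-.4,1.5])
k=lambda y,z:(0,y,z)
fit([('s0',(169.7,187.8),k(-.05,.115)),('d0',(223.6,148.4),k(-.05,.115)),('s0',(141.6,191.4),k(.05,.115)),('d0',(201.2,143.2),k(.05,.115)),
('s0',(172.2,207),k(-.05,.034)),('d0',(224.3,168.5),k(-.05,.034))],[.4,.25,.8])
```

```text
m w [0.504 0.143 0.092]
m w [0.618 0.118 0.092]
m w [ 0.566 -0.115  0.092]
m w [ 0.45  -0.085  0.092]
m w [0.555 0.102 0.092]
m d [0.5   0.147 0.092]
m d [0.618 0.117 0.092]
m d [ 0.565 -0.115  0.092]
m d [ 0.45  -0.091  0.092]
t d [ 0.495 -0.261  0.03 ]
t d [ 0.592 -0.264  0.03 ]
t d [ 0.591 -0.371  0.03 ]
t d [ 0.491 -0.372  0.03 ]
grip [ 0.54124858 -0.37985109  0.07      ]
rake [0.5218 0.3134 0.115 ]
rake [0.5286 0.3138 0.115 ]
spat [0.4522 0.3812 0.115 ]
spat [0.457  0.3836 0.115 ]
ball [0.5282 0.3153 0.034 ]
ball [0.5277 0.3207 0.034 ]
[ 0.5347  0.0142 -1.7957] -102.9
[[-1.6, -2.8], [2.7, 0.3], [0.1, 0.9], [-0.2, 4.1], [-0.6, -0.2], [1.0, 0.2], [0.7, -0.2], [0.5, 0.2], [-0.2, -0.3]]
[ 0.5423 -0.3167  1.5552] 89.1
[[-0.8, 0.0], [0.3, -0.5], [0.4, 0.7], [-0.1, -0.3], [0.0, -0.1]]
[0.4916 0.3502 0.8075] 46.3
[[0.5, -0.8], [-0.3, -0.2], [-0.1, -0.6], [-0.5, -0.1], [-0.1, 0.0], [0.2, 0.6]]
```

Create go.py:
```python
import sys
from h import *
from scipy.spatial.transform import Rotation as Ro
# go.py x y z yawdeg(of tool y): tool-frame shift and turn to a tool-down pose
def delta(x,y,z,yd):
    s=get_state(); q=s['orientation']; R=Ro.from_quat([*q[1:],q[0]])
    a=np.radians(yd); Y=np.array([np.cos(a),np.sin(a),0]); Z=np.array([0,0,-1.]); G=Ro.from_matrix(np.c_[np.cross(Y,Z),Y,Z])
    return R.inv().apply(np.array([x,y,z])-s['tcp_pos']),(R.inv()*G).as_rotvec(),s
if __name__=='__main__':
    d,r,s=delta(*map(float,sys.argv[1:5])); print(d.round(4),r.round(3),'j',s['joint_pos'].round(2),'tcp',s['tcp_pos'].round(4),'F',s['wrist_force'].round(1),s['clock'])
```

```bash
python3 go.py 0.541 -0.38 0.14 89
```

```text
[-0.38   -0.0335  0.1126] [-1.000e-03 -1.000e-03 -1.553e+00] j [-0.14  0.31  0.05  1.3   0.    1.43] tcp [0.5747 0.     0.2526] F [-0.2  0.3 -0.6] 0.15
```

The manual's scale: shifts go in shares of 0.75 m and turns go in shares of pi/2 rad. Converting my numbers, -0.38 m / 0.75 = -0.5067, -0.34 m / 0.75 = -0.4533, -1.52 rad / 1.5708 = -0.9677.

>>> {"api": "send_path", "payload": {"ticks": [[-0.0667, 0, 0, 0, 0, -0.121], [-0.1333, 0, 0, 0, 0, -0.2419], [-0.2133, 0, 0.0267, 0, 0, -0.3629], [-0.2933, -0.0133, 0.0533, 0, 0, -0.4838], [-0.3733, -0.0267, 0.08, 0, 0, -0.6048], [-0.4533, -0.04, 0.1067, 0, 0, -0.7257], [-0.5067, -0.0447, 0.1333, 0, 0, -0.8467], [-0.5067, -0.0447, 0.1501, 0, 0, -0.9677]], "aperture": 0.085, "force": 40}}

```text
refused: ticks: the value is not of type 'object' (schema: type "object"). Nothing was moved.
```

Nothing moved. I misread the format; it is an object with the rows under "rows". Resending.

>>> {"api": "send_path", "payload": {"ticks": {"rows":[[-0.0667, 0, 0, 0, 0, -0.121], [-0.1333, 0, 0, 0, 0, -0.2419], [-0.2133, 0, 0.0267, 0, 0, -0.3629], [-0.2933, -0.0133, 0.0533, 0, 0, -0.4838], [-0.3733, -0.0267, 0.08, 0, 0, -0.6048], [-0.4533, -0.04, 0.1067, 0, 0, -0.7257], [-0.5067, -0.0447, 0.1333, 0, 0, -0.8467], [-0.5067, -0.0447, 0.1501, 0, 0, -0.9677]]}, "aperture": 0.085, "force": 40}}

```text
clock: 1.15
tcp_pos: [0.5398, -0.3838, 0.1383]
orientation: [-0.001, 0.041, 0.999, 0.0]
wrist_force: [0.3, 0.8, -0.6]
finger_gap: 0.085
grip_force: 0.0
```

```bash
python3 go.py 0.541 -0.38 0.14 89
```

Run:
```python
from h import *
c=snap('wrist','w1'); cv2.imwrite('pics/w1b.png',crop(c['image'],0,0,512,384,1.5,20))
```

```text
[-0.0008  0.0038 -0.0017] [ 0.001 -0.002 -0.065] j [-0.74  0.53  0.1   1.14 -0.   -0.66] tcp [ 0.5398 -0.3838  0.1383] F [ 0.3  0.8 -0.6] 1.15
```

View pics/w1b.png

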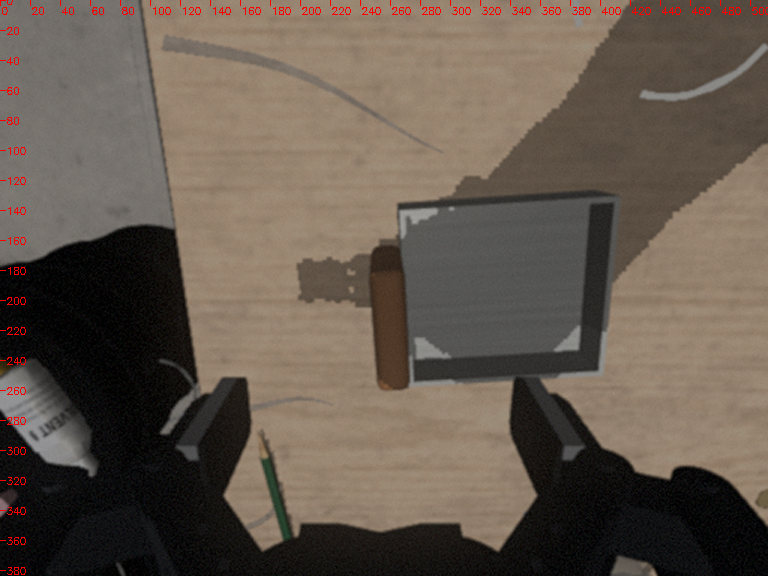

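Grip block top spans about (247–273, 163–260), centre near (260,212); tray rim corners (266,137), (412,130), (401,248), (275,256).

Run:
```python
from fit import *
print(ray('w1',260,212,.07))
r=lambda x,y:(x,y,.03)
# rim corners display/1.5 -.5
P=[(398,205),(618,196),(603,374),(413,386)]
for p in P: print(ray('w1',p[0]/1.5-.5,p[1]/1.5-.5,.03).round(4))
fit([('w1',(p[0]/1.5-.5,p[1]/1.5-.5),r(*c)) for p,c in zip(P,[(-.055,.05),(.055,.05),(.055,-.05),(-.055,-.05)])]+
 [('d0',(248.6,277.8),r(.055,.05)),('d0',(289.9,271.6),r(.055,-.05)),('d0',(305.1,305.3),r(-.055,-.05)),('d0',(258.3,314.8),r(-.055,.05)),('d0',(283.7,298.6),(-.063,0,.07))],[.54,-.32,1.55])
```

```bash
python3 go.py 0.5405 -0.38 0.06 89
```

```text
[ 0.53442532 -0.37832673  0.07      ]
[ 0.4902 -0.3704  0.03  ]
[ 0.4948 -0.2619  0.03  ]
[ 0.5935 -0.2625  0.03  ]
[ 0.5921 -0.3692  0.03  ]
[ 0.5426 -0.3165  1.5525] 88.9
[[-0.1, 2.0], [1.8, -1.8], [0.1, 0.2], [-3.8, -0.2], [-0.6, -0.1], [0.4, -0.6], [0.5, 0.6], [-0.0, -0.4], [0.1, -0.1]]
[-0.0011  0.0012  0.0768] [ 0.003 -0.004 -0.058] j [-0.74  0.53  0.09  1.14  0.   -0.66] tcp [ 0.5395 -0.3814  0.1368] F [-0.5  1.  -1.7] 1.2
```

In the tool's units: 0.078 m / 0.75 = 0.104, 0.076 m / 0.75 = 0.1013, -0.045 rad / 1.5708 = -0.0286.

>>> {"api": "send_path", "payload": {"ticks": {"rows":[[0, 0, 0.0533, 0, 0, -0.0286], [0, 0, 0.1013, 0, 0, -0.0286], [0, 0, 0.104, 0, 0, -0.0286]]}, "aperture": 0.085, "force": 40}}

```text
clock: 1.58
tcp_pos: [0.5397, -0.3778, 0.0597]
orientation: [-0.003, 0.02, 1.0, 0.002]
wrist_force: [-0.1, 0.3, 0.8]
finger_gap: 0.0852
grip_force: 0.0
```

>>> {"api": "send_path", "payload": {"ticks": {"rows":[[0, 0, 0, 0, 0, 0], [0, 0, 0, 0, 0, 0], [0, 0, 0, 0, 0, 0], [0, 0, 0, 0, 0, 0], [0, 0, 0, 0, 0, 0]]}, "aperture": 0, "force": 40}}

```text
clock: 2.2
tcp_pos: [0.542, -0.3799, 0.0641]
orientation: [0.001, 0.019, 1.0, -0.0]
wrist_force: [0.3, 2.2, 5.8]
finger_gap: 0.0155
grip_force: 39.3
```

```bash
python3 go.py 0.5405 -0.38 0.06 89
```

```text
[ 0.0015 -0.0001  0.0041] [-0.     0.001 -0.021] j [-0.73  0.58 -0.01  0.98  0.   -0.69] tcp [ 0.542  -0.3799  0.0641] F [0.3 2.2 5.8] 2.2
```

```bash
python3 go.py 0.489 -0.1886 0.0641 76.9
```

```text
[ 0.0604  0.1892 -0.0002] [-0.     0.002  0.19 ] j [-0.73  0.58 -0.01  0.98  0.   -0.69] tcp [ 0.542  -0.3799  0.0641] F [0.3 2.2 5.8] 2.2
```

In the tool's units: 0.1892 m / 0.75 = 0.2523, 0.17 m / 0.75 = 0.2267, 0.19 rad / 1.5708 = 0.121.

>>> {"api": "send_path", "payload": {"ticks": {"rows":[[0.0107, 0.032, 0, 0, 0, 0.0191], [0.0213, 0.064, 0, 0, 0, 0.0382], [0.032, 0.096, 0, 0, 0, 0.0573], [0.0427, 0.128, 0, 0, 0, 0.0764], [0.0533, 0.16, 0, 0, 0, 0.0955], [0.0627, 0.192, 0, 0, 0, 0.1146], [0.0733, 0.2267, 0, 0, 0, 0.121], [0.0805, 0.2523, 0, 0, 0, 0.121]]}}}

```text
clock: 3.2
tcp_pos: [0.4896, -0.1894, 0.0641]
orientation: [0.002, 0.114, 0.993, -0.002]
wrist_force: [0.5, -5.5, 6.9]
finger_gap: 0.0156
grip_force: 40.6
```

>>> {"api": "send_path", "payload": {"ticks": {"rows":[[0, 0, 0, 0, 0, 0], [0, 0, 0, 0, 0, 0]]}}}

```text
clock: 3.45
tcp_pos: [0.4889, -0.1875, 0.064]
orientation: [0.001, 0.114, 0.994, 0.001]
wrist_force: [-1.2, 3.5, 12.1]
finger_gap: 0.0155
grip_force: 41.5
```

```bash
python3 go.py 0.489 -0.1886 0.0641 76.9
```

```text
[-0.0004 -0.0011 -0.0001] [0.002 0.001 0.001] j [-0.52  0.35 -0.39  0.82  0.   -0.29] tcp [ 0.4889 -0.1875  0.064 ] F [-1.2  3.5 12.1] 3.45
```

>>> {"api": "send_path", "payload": {"ticks": {"rows":[[0, 0, 0, 0, 0, 0], [0, 0, 0, 0, 0, 0], [0, 0, 0, 0, 0, 0]]}, "aperture": 0.075}}

```text
clock: 3.82
tcp_pos: [0.4882, -0.1884, 0.0623]
orientation: [-0.0, 0.114, 0.993, 0.0]
wrist_force: [0.4, -0.6, 0.2]
finger_gap: 0.0692
grip_force: 0.0
```

>>> {"api": "send_path", "payload": {"ticks": {"rows":[[0, 0, -0.08, 0, 0, 0], [0, 0, -0.16, 0, 0, 0], [0, 0, -0.24, 0, 0, 0]]}}}

```text
clock: 4.2
tcp_pos: [0.4882, -0.1885, 0.2442]
orientation: [-0.0, 0.114, 0.993, 0.0]
wrist_force: [1.7, -0.7, 0.3]
finger_gap: 0.0753
grip_force: 0.0
```

```bash
python3 go.py 0.545 0.12 0.26 77;  python3 - <<'E'
from h import *
c=snap('wrist','w2'); print(-c['R'].T@c['t'], get_state()['tcp_pos'])
E
```

```text
[ 0.0147  0.3133 -0.0157] [ 0.    -0.001 -0.002] j [-0.52  0.22 -0.11  1.25  0.   -0.29] tcp [ 0.4882 -0.1885  0.2442] F [ 1.7 -0.7  0.3] 4.2
[ 0.40971528 -0.17001074  0.36411274] [ 0.4909808  -0.19001234  0.25277096]
```

```bash
python3 go.py 0.615 -0.03 0.30 77
```

```text
[-0.085   0.1838 -0.0469] [-0.003  0.011 -0.002] j [-0.52  0.21 -0.09  1.26  0.   -0.29] tcp [ 0.491  -0.19    0.2528] F [ 1.9 -1.6  5.5] 4.25
```

In the tool's units: 0.184 m / 0.75 = 0.2453, 0.15 m / 0.75 = 0.2.

>>> {"api": "send_path", "payload": {"ticks": {"rows":[[-0.0267, 0.0667, -0.0533, 0, 0, 0], [-0.0667, 0.1333, -0.08, 0, 0, 0], [-0.0933, 0.2, -0.08, 0, 0, 0], [-0.1133, 0.2453, -0.08, 0, 0, 0], [-0.1133, 0.2453, -0.08, 0, 0, 0], [-0.1133, 0.2453, -0.08, 0, 0, 0]]}}}

```text
clock: 5.0
tcp_pos: [0.6126, -0.0289, 0.3021]
orientation: [-0.001, 0.114, 0.993, -0.0]
wrist_force: [0.5, -0.1, 0.4]
finger_gap: 0.075
grip_force: 0.0
```

Run:
```python
from h import *
c=snap('wrist','w3'); cv2.imwrite('pics/w3b.png',crop(c['image'],0,0,512,384,1.56,20)); print(-c['R'].T@c['t'])
snap('side','d3')
```

```text
[ 0.53426087 -0.0104041   0.42207351]
```

View pics/w3b.png

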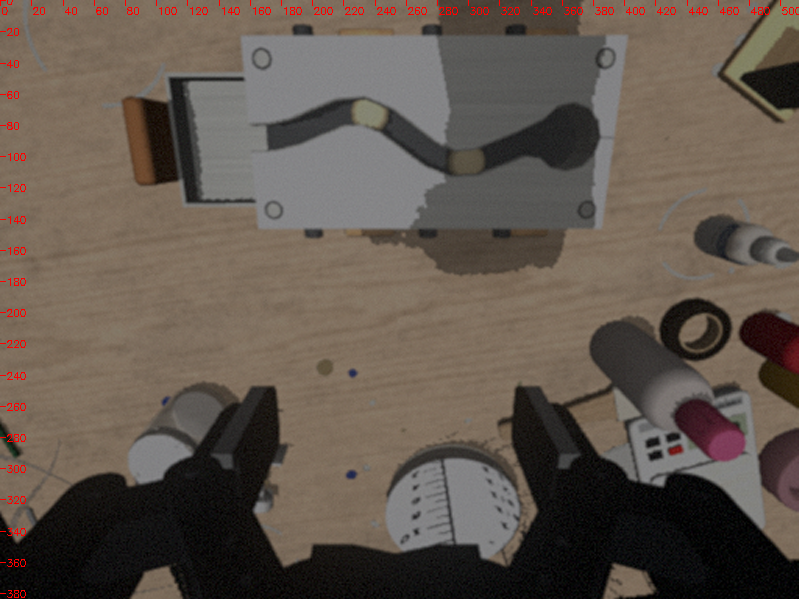

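The wrist view shows the tray under the open end with its grip outward, the mould corners at display (242,36), (626,36), (601,228), (259,229), cup centre (570,136), both stubs in the runner.

Run:
```python
from fit import *
m=lambda x,y:(x,y,.092)
g=lambda X,Y:(X/1.56-.5,Y/1.56-.5)
W3=[('w3',g(242,36),m(.12,-.06)),('w3',g(626,36),m(-.12,-.06)),('w3',g(601,228),m(-.12,.06)),('w3',g(259,229),m(.12,.06)),('w3',g(570,136),m(-.09,0)),('w3',g(266,137),m(.12,0))]
W0=[('w0',(167,14),m(-.12,-.06)),('w0',(305,47),m(-.12,.06)),('w0',(246,285),m(.12,.06)),('w0',(135,260),m(.12,-.06)),('w0',(231,68),m(-.09,0))]
D=[('d0',(222.9,175.6),m(-.12,-.06)),('d0',(261.5,175.6),m(-.12,.06)),('d0',(263.2,216.7),m(.12,.06)),('d0',(217,217.8),m(.12,-.06))]
for o in (W3,W0,D,W3+W0+D): fit(o,[.535,.014,-1.796])
r=lambda x,y:(x,y,.03)
fit([('w3',g(168,74),r(-.055,.05)),('w3',g(184,206),r(-.055,-.05)),('w3',g(140,103),(-.063,.02,.07))][:2],[.5023,-.127,1.345])
```

```text
[ 0.534   0.015  -1.7991] -103.1
[[-0.5, -0.5], [2.2, -0.8], [1.3, 0.4], [-0.1, 0.0], [-0.1, 1.0], [-9.9, 0.6]]
[ 0.5349  0.0142 -1.7967] -102.9
[[-1.3, -2.9], [3.0, 0.4], [0.1, 0.9], [-0.2, 4.0], [-0.3, -0.2]]
[ 0.5332  0.0145 -1.7863] -102.3
[[0.2, 0.3], [-0.2, -0.2], [0.3, 0.1], [-0.3, -0.2]]
[ 0.5343  0.0146 -1.7981] -103.0
[[-0.9, 0.1], [1.7, -0.5], [1.1, 0.7], [-0.3, 0.5], [-0.5, 1.3], [-10.2, 1.1], [-1.9, -3.5], [2.5, 0.0], [-0.6, 0.6], [-1.0, 3.6], [-0.9, -0.7], [1.0, 0.2], [0.6, -0.2], [0.2, 0.2], [-0.5, -0.4]]
[ 0.5055 -0.1236  1.3219] 75.7
[[0.0, -0.8], [-0.0, 1.0]]
```

```bash
python3 go.py 0.528 0.316 0.28 77
```

```text
[0.161  0.3173 0.0226] [-0.    -0.001 -0.003] j [-0.18  0.39  0.27  1.45 -0.    0.05] tcp [ 0.6124 -0.0297  0.3026] F [0.2 0.2 0.2] 5.1
```

In the tool's units: 0.3173 m / 0.75 = 0.4231, 0.275 m / 0.75 = 0.3667.

>>> {"api": "send_path", "payload": {"ticks": {"rows":[[0.04, 0.0733, 0, 0, 0, 0], [0.0733, 0.1467, 0, 0, 0, 0], [0.1067, 0.22, 0, 0, 0, 0], [0.1467, 0.2933, 0.0133, 0, 0, 0], [0.1867, 0.3667, 0.0267, 0, 0, 0], [0.2147, 0.4231, 0.032, 0, 0, 0], [0.2147, 0.4231, 0.032, 0, 0, 0], [0.2147, 0.4231, 0.032, 0, 0, 0]]}}}

```text
clock: 6.1
tcp_pos: [0.5283, 0.3158, 0.279]
orientation: [0.0, 0.115, 0.993, -0.0]
wrist_force: [-0.2, -1.0, 0.6]
finger_gap: 0.075
grip_force: 0.0
```

```bash
python3 go.py 0.528 0.316 0.167 77
```

Run:
```python
from h import *
c=snap('wrist','w4');
im=c['image'].copy()
for z in (.208,.184,.115):
  p=proj('w4',[.5277,.3157,z]); print(p); cv2.drawMarker(im,tuple(int(round(v)) for v in p),(0,255,0),0,7,1)
cv2.imwrite('pics/w4b.png',crop(im,0,0,512,384,1.56,20)); print(-c['R'].T@c['t'])
```

```text
[4.00e-04 1.00e-04 1.12e-01] [-0.     0.    -0.003] j [ 0.41  0.39  0.22  1.4  -0.    0.64] tcp [0.5283 0.3158 0.279 ] F [-0.2 -1.   0.6] 6.1
[252.33114142 217.71743215]
[252.39762991 205.35353882]
[252.53147948 180.46348898]
[0.44979982 0.3344415  0.39877109]
```

View pics/w4b.png

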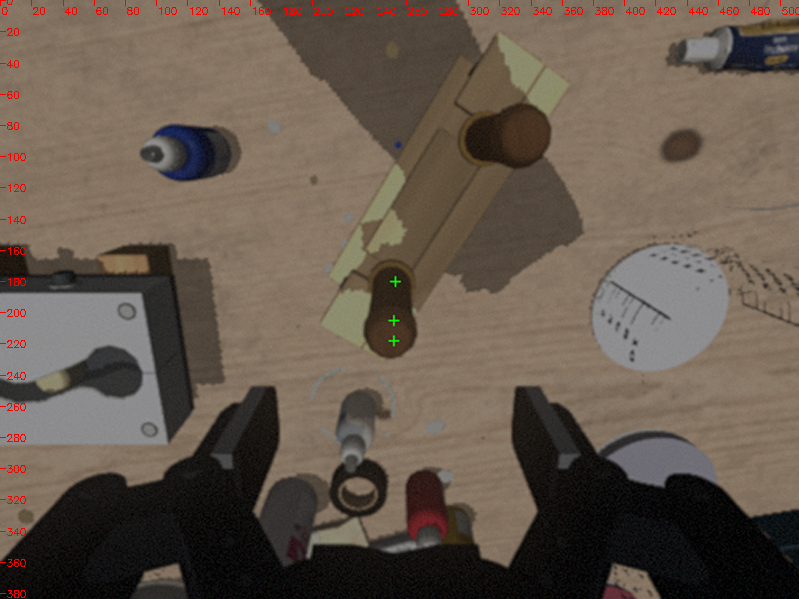

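The knob appears at (249,211), collar at (251,179); prediction within about 2 mm, so the rake is at about (0.528, 0.3145).

In the tool's units: 0.11 m / 0.75 = 0.1467, 0.08 m / 0.75 = 0.1067.

>>> {"api": "send_path", "payload": {"ticks": {"rows":[[0, -0.0013, 0.0533, 0, 0, 0], [0, -0.0013, 0.1067, 0, 0, 0], [0, -0.0013, 0.1467, 0, 0, 0], [0, -0.0013, 0.1467, 0, 0, 0]]}}}

```text
clock: 6.65
tcp_pos: [0.527, 0.3133, 0.1665]
orientation: [-0.002, 0.116, 0.993, -0.001]
wrist_force: [0.6, 0.1, 0.9]
finger_gap: 0.0752
grip_force: 0.0
```

>>> {"api": "send_path", "payload": {"ticks": {"rows":[[0, 0, 0, 0, 0, 0], [0, 0, 0, 0, 0, 0], [0, 0, 0, 0, 0, 0], [0, 0, 0, 0, 0, 0], [0, 0, 0, 0, 0, 0]]}, "aperture": 0, "force": 80}}

```text
clock: 7.28
tcp_pos: [0.5287, 0.316, 0.1701]
orientation: [0.001, 0.114, 0.993, 0.0]
wrist_force: [0.8, -1.2, 5.0]
finger_gap: 0.0218
grip_force: 78.1
```

```bash
python3 go.py 0.528 0.3145 0.167 77
```

```text
[ 0.0003 -0.0016  0.0031] [ 0.001  0.002 -0.002] j [ 0.41  0.42  0.    1.15 -0.    0.64] tcp [0.5287 0.316  0.1701] F [ 0.8 -1.2  5. ] 7.275
```

Run:
```python
from h import *
print('tint',ray('w4',121,99,.03),ray('d0',310/800*512,300/600*384,.03))
```

```bash
for p in "0.528 0.316 0.178" "0.488 0.274 0.178" "0.488 0.274 0.275"; do python3 go.py $p 77; done
```

Run:
```python
import numpy as np
c,s=np.cos(-1.798),np.sin(-1.798);print(.534+c*-.09,.0147+s*-.09)
```

```text
tint [0.42082631 0.18412266 0.03      ] [0.42070792 0.17294207 0.03      ]
[ 0.0006 -0.0001 -0.0079] [ 0.001  0.002 -0.002] j [ 0.41  0.42  0.    1.15 -0.    0.64] tcp [0.5287 0.316  0.1701] F [ 0.8 -1.2  5. ] 7.275
[ 0.0301 -0.0501 -0.008 ] [ 0.001  0.002 -0.002] j [ 0.41  0.42  0.    1.15 -0.    0.64] tcp [0.5287 0.316  0.1701] F [ 0.8 -1.2  5. ] 7.275
[ 0.0298 -0.05   -0.105 ] [ 0.001  0.002 -0.002] j [ 0.41  0.42  0.    1.15 -0.    0.64] tcp [0.5287 0.316  0.1701] F [ 0.8 -1.2  5. ] 7.275
0.5542728551693181 0.10238700783630296
```

In the tool's units: -0.01 m / 0.75 = -0.0133, -0.005 m / 0.75 = -0.0067.

>>> {"api": "send_path", "payload": {"ticks": {"rows":[[0, 0, -0.0067, 0, 0, 0], [0, 0, -0.0133, 0, 0, 0], [0, 0, -0.0133, 0, 0, 0]]}}}

```text
clock: 7.65
tcp_pos: [0.5281, 0.3161, 0.179]
orientation: [0.0, 0.114, 0.993, 0.0]
wrist_force: [0.1, 0.7, -1.8]
finger_gap: 0.0215
grip_force: 78.3
```

```bash
python3 go.py 0.528 0.316 0.178 77
```

```text
[ 0.0001 -0.0001  0.001 ] [ 0.     0.    -0.002] j [0.41 0.42 0.02 1.17 0.   0.64] tcp [0.5281 0.3161 0.179 ] F [ 0.1  0.7 -1.8] 7.65
```

>>> {"api": "send_path", "payload": {"ticks": {"rows":[[0.008, -0.0133, 0, 0, 0, 0], [0.016, -0.0267, 0, 0, 0, 0], [0.024, -0.04, 0, 0, 0, 0], [0.032, -0.0533, 0, 0, 0, 0], [0.04, -0.0667, 0, 0, 0, 0], [0.044, -0.0733, 0, 0, 0, 0], [0.044, -0.0733, 0, 0, 0, 0]]}}}

```text
clock: 8.52
tcp_pos: [0.4832, 0.2695, 0.1789]
orientation: [0.0, 0.114, 0.993, 0.0]
wrist_force: [0.7, -0.3, -1.5]
finger_gap: 0.0211
grip_force: 78.4
```

>>> {"api": "send_path", "payload": {"ticks": {"rows":[[0, 0, -0.0667, 0, 0, 0], [0, 0, -0.12, 0, 0, 0], [0, 0, -0.1293, 0, 0, 0], [0, 0, -0.1293, 0, 0, 0], [0, 0, -0.1293, 0, 0, 0]]}}}

```text
clock: 9.15
tcp_pos: [0.4827, 0.2696, 0.2739]
orientation: [-0.001, 0.114, 0.993, -0.001]
wrist_force: [0.5, -0.3, -1.0]
finger_gap: 0.0213
grip_force: 78.5
```

```bash
python3 go.py 0.5543 0.1024 0.275 77
```

Run:
```python
from h import *
a=snap('scene','s5');b=snap('side','d5');p=get_state()['tcp_pos'];print(p)
import numpy as np
o=[]
for n,c,w in(('s5',a,45),('d5',b,45)):
    i=c['image'].copy()
    x,y=[int(v) for v in proj(n,[p[0],p[1],p[2]-.08])]; print(n,x,y)
    o.append(crop(i,x-w,y-40,x+w,y+30,4.4))
comp('c5',*o)
```

```text
[-0.1077 -0.1466 -0.0011] [-0.002 -0.002 -0.002] j [ 0.36  0.27  0.03  1.34 -0.    0.59] tcp [0.4827 0.2696 0.2739] F [ 0.5 -0.3 -1. ] 9.15
[0.48265071 0.26956898 0.27401941]
s5 170 173
d5 210 132
```

View pics/c5.png

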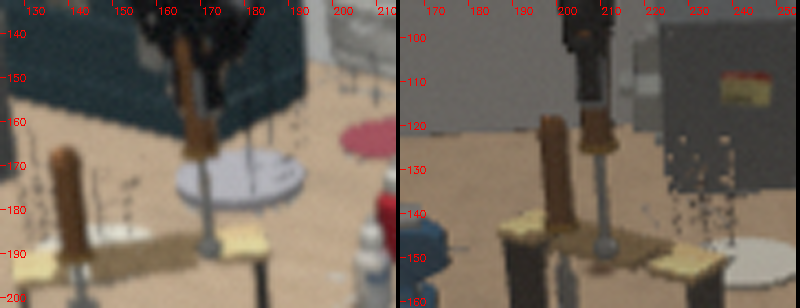

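The rake hangs straight in the grip: ball at scene (171.8,188.4), side (211.3,147.4).

Run:
```python
from h import *
print(ray('s5',171.8,188.4,.138),ray('d5',211.3,147.4,.138),proj('s5',[.4827,.2696,.138]),proj('d5',[.4827,.2696,.138]))
```

```text
[0.48461018 0.27326621 0.138     ] [0.48246049 0.27638021 0.138     ] [172.31984343 188.84293056] [211.6142563  148.13068424]
```

In the tool's units: -0.1466 m / 0.75 = -0.1955, -0.1077 m / 0.75 = -0.1436.

>>> {"api": "send_path", "payload": {"ticks": {"rows":[[-0.036, -0.0493, 0, 0, 0, 0], [-0.072, -0.0973, 0, 0, 0, 0], [-0.108, -0.1467, 0, 0, 0, 0], [-0.1436, -0.1955, 0, 0, 0, 0], [-0.1436, -0.1955, 0, 0, 0, 0], [-0.1436, -0.1955, 0, 0, 0, 0]]}, "force": 100}}

```text
clock: 10.0
tcp_pos: [0.5545, 0.1026, 0.2749]
orientation: [-0.001, 0.114, 0.993, 0.0]
wrist_force: [-0.5, 0.4, -1.4]
finger_gap: 0.021
grip_force: 98.0
```

```bash
python3 go.py 0.5543 0.1024 0.2 77
```

Run:
```python
from h import *
a=snap('side','d6');p=get_state()['tcp_pos'];print(p)
i=a['image'].copy()
cv2.imwrite('pics/d6b.png',crop(i,195,120,305,220,5.5))
print(proj('d6',[p[0],p[1],p[2]-.136]))
```

```text
[ 0.     -0.0002  0.0749] [-0.    -0.002 -0.003] j [0.04 0.29 0.06 1.35 0.   0.27] tcp [0.5545 0.1026 0.2749] F [-0.5  0.4 -1.4] 10.0
[0.55437932 0.10311977 0.27509936]
[242.11224613 165.84923248]
```

View pics/d6b.png

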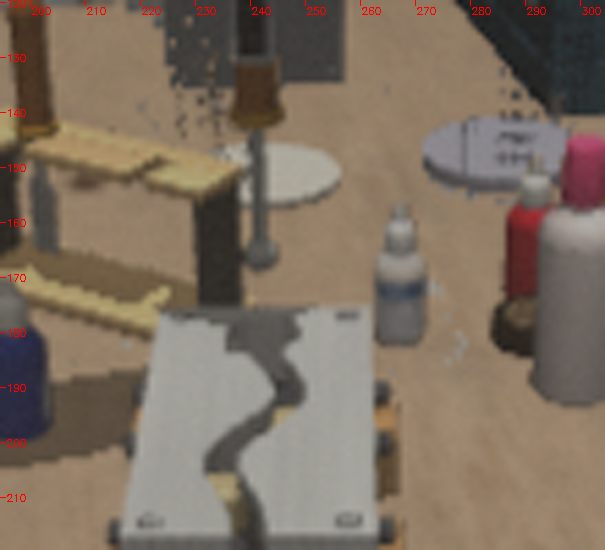

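Ball seen at (242,165.5), as predicted. Lowering.

The manual's scale: shifts go in shares of 0.75 m and turns go in shares of pi/2 rad. Converting my numbers, 0.074 m / 0.75 = 0.0987, 0.073 m / 0.75 = 0.0973.

>>> {"api": "send_path", "payload": {"ticks": {"rows":[[0, 0, 0.02, 0, 0, 0], [0, 0, 0.04, 0, 0, 0], [0, 0, 0.056, 0, 0, 0], [0, 0, 0.0693, 0, 0, 0], [0, 0, 0.08, 0, 0, 0], [0, 0, 0.0893, 0, 0, 0], [0, 0, 0.0973, 0, 0, 0], [0, 0, 0.0987, 0, 0, 0]]}}}

```text
clock: 11.05
tcp_pos: [0.5548, 0.1025, 0.2013]
orientation: [-0.0, 0.114, 0.993, -0.0]
wrist_force: [-0.5, -0.7, -1.3]
finger_gap: 0.0211
grip_force: 98.0
```

Create seam.py:
```python
# seam.py x...: tool-frame shift from the present pose to seam points (mould x in mm)
import sys
from go import *
M=(.534,.0147,-1.798); Z=.2
st=get_state()['tcp_pos']; c,s=np.cos(M[2]),np.sin(M[2]); e=st[:2]-M[:2]; X=(c*e[0]+s*e[1])*1e3; Y=(-s*e[0]+c*e[1])*1e3
f=lambda x:26*np.sin(2*np.pi*(x+90)/210)*np.sin(np.pi*min(1,(x+90)/210))**2 if x<120 else 0
F=get_state()['wrist_force']; T=get_state()['ft_torque']
print('at x %.1f y %.1f (seam y %.1f) z %.4f'%(X,Y,f(X),st[2]),'F mould',(c*F[0]+s*F[1]).round(1),(-s*F[0]+c*F[1]).round(1),F[2].round(1),'T',T.round(2))
for x in map(float,sys.argv[1:]):
    w=[M[0]+c*x/1e3-s*f(x)/1e3,M[1]+s*x/1e3+c*f(x)/1e3]; d,r,_=delta(*w,Z,77); print(x,d.round(4),r.round(3))
```

```bash
python3 seam.py -86 -82 -78 -74 -70 -66 -62 -58
```

```text
at x -90.3 y 0.5 (seam y -0.0) z 0.2013 F mould 0.8 -0.3 -1.3 T [0.02 0.02 0.02]
-86.0 [ 0.0005 -0.0043  0.0013] [-0.    -0.    -0.002]
-82.0 [ 0.0004 -0.0083  0.0013] [-0.    -0.    -0.002]
-78.0 [ 0.0002 -0.0123  0.0013] [-0.    -0.    -0.002]
-74.0 [-0.0002 -0.0163  0.0013] [-0.    -0.    -0.002]
-70.0 [-0.0008 -0.0203  0.0013] [-0.    -0.    -0.002]
-66.0 [-0.0016 -0.0243  0.0013] [-0.    -0.    -0.002]
-62.0 [-0.0027 -0.0283  0.0013] [-0.    -0.    -0.002]
-58.0 [-0.004  -0.0323  0.0013] [-0.    -0.    -0.002]
```

>>> {"api": "send_path", "payload": {"ticks": {"rows":[[0.0007, -0.0057, 0, 0, 0, 0], [0.0005, -0.0111, 0, 0, 0, 0], [0.0003, -0.0164, 0, 0, 0, 0], [-0.0003, -0.0217, 0, 0, 0, 0], [-0.0011, -0.0271, 0, 0, 0, 0], [-0.0021, -0.0324, 0, 0, 0, 0], [-0.0036, -0.0377, 0, 0, 0, 0], [-0.0053, -0.0431, 0, 0, 0, 0]]}}}

```text
clock: 12.05
tcp_pos: [0.5516, 0.0699, 0.2017]
orientation: [0.0, 0.114, 0.993, -0.0]
wrist_force: [0.8, -0.3, 0.5]
finger_gap: 0.0209
grip_force: 98.1
```

```bash
python3 seam.py -54 -50 -46 -42 -38 -34 -30 -26
```

```text
at x -57.8 y 4.7 (seam y 4.6) z 0.2017 F mould 0.2 0.8 0.5 T [-0.04 -0.03 -0.02]
-54.0 [-0.0013 -0.0038  0.0017] [-0.     0.    -0.002]
-50.0 [-0.003  -0.0078  0.0017] [-0.     0.    -0.002]
-46.0 [-0.0047 -0.0118  0.0017] [-0.     0.    -0.002]
-42.0 [-0.0065 -0.0158  0.0017] [-0.     0.    -0.002]
-38.0 [-0.0081 -0.0198  0.0017] [-0.     0.    -0.002]
-34.0 [-0.0096 -0.0238  0.0017] [-0.     0.    -0.002]
-30.0 [-0.0108 -0.0278  0.0017] [-0.     0.    -0.002]
-26.0 [-0.0117 -0.0318  0.0017] [-0.     0.    -0.002]
```

In the tool's units: -0.0318 m / 0.75 = -0.0424, -0.0278 m / 0.75 = -0.0371.

>>> {"api": "send_path", "payload": {"ticks": {"rows":[[-0.0017, -0.0051, 0, 0, 0, 0], [-0.004, -0.0104, 0, 0, 0, 0], [-0.0063, -0.0157, 0, 0, 0, 0], [-0.0087, -0.0211, 0, 0, 0, 0], [-0.0108, -0.0264, 0, 0, 0, 0], [-0.0128, -0.0317, 0, 0, 0, 0], [-0.0144, -0.0371, 0, 0, 0, 0], [-0.0156, -0.0424, 0, 0, 0, 0]]}}}

```text
clock: 13.05
tcp_pos: [0.5558, 0.0363, 0.2017]
orientation: [0.0, 0.114, 0.993, -0.0]
wrist_force: [-0.2, 0.0, -1.2]
finger_gap: 0.0208
grip_force: 98.1
```

```bash
python3 seam.py -22 -18 -14 -10 -6 -2 2 6
```

```text
at x -26.0 y 16.3 (seam y 16.4) z 0.2017 F mould 0.0 -0.2 -1.2 T [ 0.03  0.01 -0.07]
-22.0 [-0.0005 -0.004   0.0017] [-0.     0.    -0.002]
-18.0 [-0.0005 -0.008   0.0017] [-0.     0.    -0.002]
-14.0 [-0.     -0.012   0.0017] [-0.     0.    -0.002]
-10.0 [ 0.001  -0.016   0.0017] [-0.     0.    -0.002]
-6.0 [ 0.0025 -0.02    0.0017] [-0.     0.    -0.002]
-2.0 [ 0.0044 -0.024   0.0017] [-0.     0.    -0.002]
2.0 [ 0.0068 -0.028   0.0017] [-0.     0.    -0.002]
6.0 [ 0.0095 -0.032   0.0017] [-0.     0.    -0.002]
```

In the tool's units: -0.032 m / 0.75 = -0.0427, -0.028 m / 0.75 = -0.0373.

>>> {"api": "send_path", "payload": {"ticks": {"rows":[[-0.0007, -0.0053, 0, 0, 0, 0], [-0.0007, -0.0107, 0, 0, 0, 0], [0, -0.016, 0, 0, 0, 0], [0.0013, -0.0213, 0, 0, 0, 0], [0.0033, -0.0267, 0, 0, 0, 0], [0.0059, -0.032, 0, 0, 0, 0], [0.0091, -0.0373, 0, 0, 0, 0], [0.0127, -0.0427, 0, 0, 0, 0]]}}}

```text
clock: 14.05
tcp_pos: [0.5391, 0.0076, 0.2018]
orientation: [0.0, 0.114, 0.993, 0.0]
wrist_force: [-0.2, 0.5, -0.7]
finger_gap: 0.0209
grip_force: 97.9
```

```bash
python3 seam.py 10 14 18 22 26 30 34 38
```

```text
at x 5.8 y 6.6 (seam y 6.9) z 0.2018 F mould -0.4 -0.3 -0.7 T [ 0.13 -0.1   0.02]
10.0 [ 0.0027 -0.0042  0.0018] [ 0.001  0.    -0.002]
14.0 [ 0.0058 -0.0082  0.0018] [ 0.001  0.    -0.002]
18.0 [ 0.0089 -0.0122  0.0018] [ 0.001  0.    -0.002]
22.0 [ 0.0119 -0.0162  0.0018] [ 0.001  0.    -0.002]
26.0 [ 0.0147 -0.0202  0.0018] [ 0.001  0.    -0.002]
30.0 [ 0.0173 -0.0242  0.0018] [ 0.001  0.    -0.002]
34.0 [ 0.0194 -0.0282  0.0018] [ 0.001  0.    -0.002]
38.0 [ 0.0212 -0.0322  0.0018] [ 0.001  0.    -0.002]
```

In the tool's units: -0.0322 m / 0.75 = -0.0429, -0.0282 m / 0.75 = -0.0376.

>>> {"api": "send_path", "payload": {"ticks": {"rows":[[0.0036, -0.0056, 0, 0, 0, 0], [0.0077, -0.0109, 0, 0, 0, 0], [0.0119, -0.0163, 0, 0, 0, 0], [0.0159, -0.0216, 0, 0, 0, 0], [0.0196, -0.0269, 0, 0, 0, 0], [0.0231, -0.0323, 0, 0, 0, 0], [0.0259, -0.0376, 0, 0, 0, 0], [0.0283, -0.0429, 0, 0, 0, 0]]}}}

```text
clock: 15.05
tcp_pos: [0.5111, -0.0192, 0.2017]
orientation: [0.0, 0.114, 0.993, -0.0]
wrist_force: [0.3, 0.4, -1.6]
finger_gap: 0.0208
grip_force: 97.9
```

```bash
python3 seam.py 42 46 50 54 58 62 66 70
```

```text
at x 38.2 y -14.7 (seam y -14.7) z 0.2017 F mould -0.4 0.2 -1.6 T [ 0.15  0.   -0.02]
42.0 [ 0.0012 -0.0038  0.0017] [-0.     0.    -0.002]
46.0 [ 0.0019 -0.0078  0.0017] [-0.     0.    -0.002]
50.0 [ 0.0022 -0.0118  0.0017] [-0.     0.    -0.002]
54.0 [ 0.0019 -0.0158  0.0017] [-0.     0.    -0.002]
58.0 [ 0.0013 -0.0198  0.0017] [-0.     0.    -0.002]
62.0 [ 0.0002 -0.0238  0.0017] [-0.     0.    -0.002]
66.0 [-0.0012 -0.0278  0.0017] [-0.     0.    -0.002]
70.0 [-0.0028 -0.0318  0.0017] [-0.     0.    -0.002]
```

In the tool's units: -0.0318 m / 0.75 = -0.0424, -0.0278 m / 0.75 = -0.0371.

>>> {"api": "send_path", "payload": {"ticks": {"rows":[[0.0016, -0.0051, 0, 0, 0, 0], [0.0025, -0.0104, 0, 0, 0, 0], [0.0029, -0.0157, 0, 0, 0, 0], [0.0025, -0.0211, 0, 0, 0, 0], [0.0017, -0.0264, 0, 0, 0, 0], [0.0003, -0.0317, 0, 0, 0, 0], [-0.0016, -0.0371, 0, 0, 0, 0], [-0.0037, -0.0424, 0, 0, 0, 0]]}}}

```text
clock: 16.05
tcp_pos: [0.5069, -0.0508, 0.2017]
orientation: [0.0, 0.114, 0.993, 0.0]
wrist_force: [0.8, 0.2, -1.0]
finger_gap: 0.0212
grip_force: 97.9
```

```bash
python3 seam.py 74 78 82 86 90 94 98 102
```

```text
at x 70.0 y -11.7 (seam y -12.0) z 0.2017 F mould -0.4 0.8 -1.0 T [ 0.17  0.   -0.04]
74.0 [-0.0014 -0.004   0.0017] [ 0.     0.    -0.002]
78.0 [-0.0031 -0.008   0.0017] [ 0.     0.    -0.002]
82.0 [-0.0049 -0.012   0.0017] [ 0.     0.    -0.002]
86.0 [-0.0065 -0.016   0.0017] [ 0.     0.    -0.002]
90.0 [-0.0079 -0.02    0.0017] [ 0.     0.    -0.002]
94.0 [-0.0091 -0.024   0.0017] [ 0.     0.    -0.002]
98.0 [-0.0101 -0.028   0.0017] [ 0.     0.    -0.002]
102.0 [-0.0108 -0.032   0.0017] [ 0.     0.    -0.002]
```

>>> {"api": "send_path", "payload": {"ticks": {"rows":[[-0.0019, -0.0053, 0, 0, 0, 0], [-0.0041, -0.0107, 0, 0, 0, 0], [-0.0065, -0.016, 0, 0, 0, 0], [-0.0087, -0.0213, 0, 0, 0, 0], [-0.0105, -0.0267, 0, 0, 0, 0], [-0.0121, -0.032, 0, 0, 0, 0], [-0.0135, -0.0373, 0, 0, 0, 0], [-0.0144, -0.0427, 0, 0, 0, 0]]}}}

```text
clock: 17.05
tcp_pos: [0.5101, -0.0845, 0.2017]
orientation: [0.0, 0.114, 0.993, -0.0]
wrist_force: [-0.9, -0.1, -1.8]
finger_gap: 0.0209
grip_force: 97.9
```

```bash
python3 seam.py 105 108 111 114 117 120 122 122
```

```text
at x 102.0 y -1.0 (seam y -0.9) z 0.2017 F mould 0.3 -0.8 -1.8 T [ 0.02 -0.08 -0.02]
105.0 [-0.0004 -0.003   0.0017] [-0.     0.    -0.002]
108.0 [-0.0007 -0.006   0.0017] [-0.     0.    -0.002]
111.0 [-0.0008 -0.009   0.0017] [-0.     0.    -0.002]
114.0 [-0.0009 -0.012   0.0017] [-0.     0.    -0.002]
117.0 [-0.001  -0.015   0.0017] [-0.     0.    -0.002]
120.0 [-0.001  -0.018   0.0017] [-0.     0.    -0.002]
122.0 [-0.001  -0.02    0.0017] [-0.     0.    -0.002]
122.0 [-0.001  -0.02    0.0017] [-0.     0.    -0.002]
```

In the tool's units: -0.021 m / 0.75 = -0.028, -0.018 m / 0.75 = -0.024.

>>> {"api": "send_path", "payload": {"ticks": {"rows":[[-0.0005, -0.004, 0, 0, 0, 0], [-0.0009, -0.008, 0, 0, 0, 0], [-0.0012, -0.012, 0, 0, 0, 0], [-0.0013, -0.016, 0, 0, 0, 0], [-0.0013, -0.02, 0, 0, 0, 0], [-0.0013, -0.024, 0, 0, 0, 0], [-0.0013, -0.028, 0, 0, 0, 0], [-0.0013, -0.028, 0, 0, 0, 0]]}}}

```text
clock: 18.05
tcp_pos: [0.5063, -0.1051, 0.2017]
orientation: [0.0, 0.114, 0.993, 0.0]
wrist_force: [1.0, 0.4, -1.2]
finger_gap: 0.0209
grip_force: 98.0
```

```bash
python3 seam.py 125
```

Run:
```python
from h import *
a=snap('side','d7');b=snap('scene','s7')
comp('c7',crop(a['image'],205,170,285,270,4.9),crop(b['image'],220,180,320,280,3.9))
```

```text
at x 122.9 y -0.0 (seam y 0.0) z 0.2017 F mould -0.6 0.9 -1.2 T [-0.06 -0.    0.  ]
125.0 [-0.0001 -0.0021  0.0017] [ 0.     0.    -0.002]
```

View pics/c7.png

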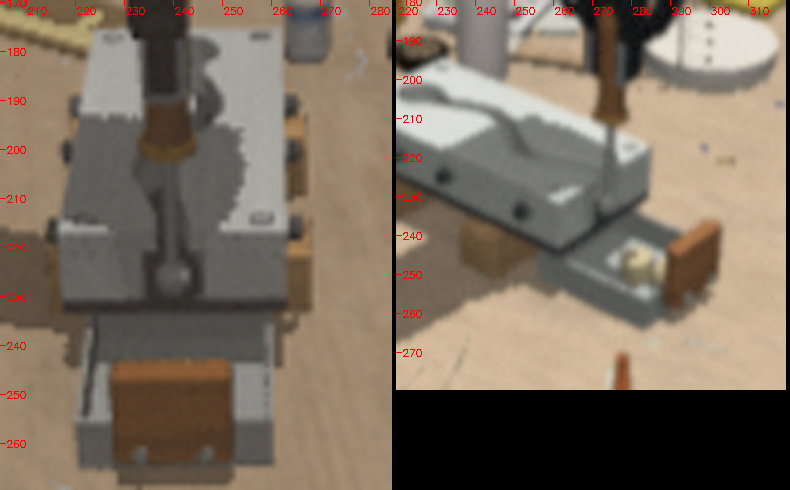

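Both stubs lie in the tray (scene, near (280,247) and (287,249)), the ball stands in the open end. Drawing out and carrying the rake back; I have used my picture allowance and will rely on numbers from here.

In the tool's units: -0.075 m / 0.75 = -0.1, -0.06 m / 0.75 = -0.08.

>>> {"api": "send_path", "payload": {"ticks": {"rows":[[0, -0.0067, 0, 0, 0, 0], [0, -0.0133, 0, 0, 0, 0], [0, -0.02, 0, 0, 0, 0], [0, -0.02, -0.04, 0, 0, 0], [0, -0.02, -0.08, 0, 0, 0], [0, -0.02, -0.1, 0, 0, 0], [0, -0.02, -0.1, 0, 0, 0]]}}}

```text
clock: 19.02
tcp_pos: [0.5034, -0.1198, 0.2775]
orientation: [0.001, 0.114, 0.993, -0.0]
wrist_force: [-0.4, -0.7, -1.8]
finger_gap: 0.0215
grip_force: 98.0
```

```bash
python3 go.py 0.4827 0.2696 0.275 77
```

```text
[0.1085 0.3746 0.0021] [-0.     0.002 -0.002] j [-0.39  0.19 -0.05  1.32  0.   -0.16] tcp [ 0.5034 -0.1198  0.2775] F [-0.4 -0.7 -1.8] 19.025
```

>>> {"api": "send_path", "payload": {"ticks": {"rows":[[0.0213, 0.0733, 0, 0, 0, 0], [0.0427, 0.1467, 0, 0, 0, 0], [0.064, 0.22, 0, 0, 0, 0], [0.0853, 0.2933, 0, 0, 0, 0], [0.1067, 0.3667, 0, 0, 0, 0], [0.128, 0.44, 0, 0, 0, 0], [0.1413, 0.4867, 0, 0, 0, 0], [0.1447, 0.4995, 0, 0, 0, 0]]}}}

```text
clock: 20.02
tcp_pos: [0.4811, 0.2718, 0.2749]
orientation: [-0.001, 0.112, 0.994, -0.001]
wrist_force: [0.2, -0.3, -0.9]
finger_gap: 0.0207
grip_force: 98.4
```

>>> {"api": "send_path", "payload": {"ticks": {"rows":[[0, 0, 0, 0, 0, 0], [0, 0, 0, 0, 0, 0]]}}}

```text
clock: 20.27
tcp_pos: [0.4822, 0.2687, 0.2763]
orientation: [-0.0, 0.115, 0.993, -0.0]
wrist_force: [0.2, -1.0, -1.3]
finger_gap: 0.0211
grip_force: 98.4
```

```bash
python3 go.py 0.4827 0.2696 0.179 77
```

Run:
```python
from h import *
snap('scene','s8');snap('side','d8')
# ball shift between s5/d5 and now, by template matching around the ball
for a,b,u in(('s5','s8',(171.8,188.4)),('d5','d8',(211.3,147.4))):
    A=cv2.imread(f'pics/{a}.png');B=cv2.imread(f'pics/{b}.png');x,y=map(round,u)
    r=cv2.matchTemplate(cv2.resize(B[y-16:y+12,x-12:x+12],None,fx=4,fy=4,interpolation=2),cv2.resize(A[y-10:y+6,x-6:x+6],None,fx=4,fy=4,interpolation=2),5)
    _,m,_,l=cv2.minMaxLoc(r);print(a,m,(l[0]-24)/4,(l[1]-24)/4)
print(get_state()['tcp_pos'])
```

```text
[-0.0004  0.001   0.0973] [-0.001 -0.    -0.003] j [ 0.36  0.26  0.03  1.34 -0.    0.59] tcp [0.4822 0.2687 0.2763] F [ 0.2 -1.  -1.3] 20.275
s5 0.9855306148529053 0.25 0.0
d5 0.9883531928062439 0.0 -0.25
[0.48239935 0.26868613 0.27670284]
```

The ball is within a quarter pixel of its earlier place, so there was no slip or tilt in the grip.

In the tool's units: 0.0973 m / 0.75 = 0.1297, 0.085 m / 0.75 = 0.1133.

>>> {"api": "send_path", "payload": {"ticks": {"rows":[[0, 0.0013, 0.04, 0, 0, 0], [0, 0.0013, 0.08, 0, 0, 0], [0, 0.0013, 0.1133, 0, 0, 0], [0, 0.0013, 0.1297, 0, 0, 0], [0, 0.0013, 0.1297, 0, 0, 0], [0, 0.0013, 0.1297, 0, 0, 0], [0, 0.0013, 0.1297, 0, 0, 0]]}}}

```text
clock: 21.25
tcp_pos: [0.4831, 0.2712, 0.1806]
orientation: [0.001, 0.114, 0.993, 0.0]
wrist_force: [0.5, 0.0, -1.5]
finger_gap: 0.021
grip_force: 98.4
```

```bash
python3 go.py 0.5281 0.3161 0.179 77
```

```text
[-0.0336  0.054   0.0017] [ 0.001  0.002 -0.002] j [ 0.37  0.3  -0.15  1.12 -0.    0.6 ] tcp [0.4831 0.2712 0.1806] F [ 0.5  0.  -1.5] 21.25
```

In the tool's units: 0.054 m / 0.75 = 0.072, 0.045 m / 0.75 = 0.06.

>>> {"api": "send_path", "payload": {"ticks": {"rows":[[-0.008, 0.012, 0.0013, 0, 0, 0], [-0.0147, 0.024, 0.0013, 0, 0, 0], [-0.0227, 0.036, 0.0013, 0, 0, 0], [-0.0293, 0.048, 0.0013, 0, 0, 0], [-0.0373, 0.06, 0.0013, 0, 0, 0], [-0.0448, 0.072, 0.0013, 0, 0, 0], [-0.0448, 0.072, 0.0013, 0, 0, 0], [-0.0448, 0.072, 0.0013, 0, 0, 0]]}}}

```text
clock: 22.25
tcp_pos: [0.5271, 0.3158, 0.1782]
orientation: [-0.0, 0.114, 0.993, -0.0]
wrist_force: [0.4, 0.4, -1.4]
finger_gap: 0.0209
grip_force: 98.4
```

```bash
python3 go.py 0.5281 0.3161 0.17 77
```

```text
[-0.0009  0.0005  0.0082] [-0.    -0.    -0.002] j [ 0.41  0.42  0.02  1.17 -0.    0.64] tcp [0.5271 0.3158 0.1782] F [ 0.4  0.4 -1.4] 22.25
```

In the tool's units: 0.009 m / 0.75 = 0.012, 0.0085 m / 0.75 = 0.0113.

>>> {"api": "send_path", "payload": {"ticks": {"rows":[[-0.0011, 0.0005, 0.004, 0, 0, 0], [-0.0011, 0.0005, 0.008, 0, 0, 0], [-0.0011, 0.0005, 0.0113, 0, 0, 0], [-0.0011, 0.0005, 0.012, 0, 0, 0], [-0.0011, 0.0005, 0.012, 0, 0, 0]]}}}

```text
clock: 22.88
tcp_pos: [0.5281, 0.3159, 0.1702]
orientation: [0.0, 0.114, 0.993, -0.0]
wrist_force: [-2.4, -1.9, 5.1]
finger_gap: 0.0213
grip_force: 99.2
```

```bash
python3 go.py 0.5281 0.3161 0.17 77
```

```text
[-0.      0.0002  0.0002] [-0.     0.001 -0.002] j [ 0.41  0.42  0.    1.15 -0.    0.64] tcp [0.5281 0.3159 0.1702] F [-2.4 -1.9  5.1] 22.875
```

Collar seated (about 5 N up). Letting go and rising clear.

>>> {"api": "send_path", "payload": {"ticks": {"rows":[[0, 0, 0, 0, 0, 0], [0, 0, 0, 0, 0, 0], [0, 0, 0, 0, 0, 0], [0, 0, 0, 0, 0, 0]]}, "aperture": 0.07}}

```text
clock: 23.38
tcp_pos: [0.5282, 0.3162, 0.1692]
orientation: [-0.0, 0.114, 0.993, -0.0]
wrist_force: [0.6, -0.1, -0.1]
finger_gap: 0.07
grip_force: 0.0
```

>>> {"api": "send_path", "payload": {"ticks": {"rows":[[0, 0, -0.0533, 0, 0, 0], [0, 0, -0.1067, 0, 0, 0], [0, 0, -0.16, 0, 0, 0], [0, 0, -0.1733, 0, 0, 0], [0, 0, -0.1733, 0, 0, 0], [0, 0, -0.1733, 0, 0, 0], [0, 0, -0.1733, 0, 0, 0], [0, 0, -0.1733, 0, 0, 0]]}}}

```text
clock: 24.38
tcp_pos: [0.5279, 0.316, 0.2984]
orientation: [-0.001, 0.114, 0.993, -0.0]
wrist_force: [-0.4, -0.6, -0.4]
finger_gap: 0.07
grip_force: 0.0
```

Run:
```python
from h import *
snap('scene','s9');snap('side','d9')
for a,b,us in(('s0','s9',((172.2,207),(169.7,187.8),(141.6,191.4))),('d0','d9',((224.3,168.5),(223.6,148.4),(201.2,143.2)))):
  A=cv2.imread(f'pics/{a}.png');B=cv2.imread(f'pics/{b}.png')
  for u in us:
    x,y=map(round,u)
    r=cv2.matchTemplate(cv2.resize(B[y-14:y+14,x-12:x+12],None,fx=4,fy=4,interpolation=2),cv2.resize(A[y-8:y+8,x-6:x+6],None,fx=4,fy=4,interpolation=2),5)
    _,m,_,l=cv2.minMaxLoc(r);print(a,u,round(m,3),(l[0]-24)/4,(l[1]-24)/4)
# cream pixels in the tray, scene view
h=cv2.cvtColor(cv2.imread('pics/s9.png'),cv2.COLOR_BGR2HSV)[235:265,262:292]; print(''.join('\n'+''.join('#' if p[2]>170 and p[1]>40 and 15<p[0]<35 else '.' for p in r) for r in h))
```

```text
s0 (172.2, 207) 0.742 -0.5 -0.5
s0 (169.7, 187.8) 0.92 -0.5 0.25
s0 (141.6, 191.4) 0.862 0.0 -0.25
d0 (224.3, 168.5) 0.721 -0.25 -6.0
d0 (223.6, 148.4) 0.901 -0.25 0.0
d0 (201.2, 143.2) 0.815 0.0 -0.25

........................#####.
..........................####
............................##
..............................
..............................
..............................
..............................
..............................
...................##.........
................#######.......
................########......
.................######...#...
.........................##...
.........................#....
..............................
..............................
..............................
..............................
..............................
..............................
..............................
##............................
####..........................
######........................
#######.......................
#.#.#####.....................
##########.#..................
##############................
#################........###..
###################....#######
```

```bash
python3 -c "
from workcell import env, workorder, read_camera, get_state
print(workorder.hand_in())"
```

```text
the job is handed in; nothing more can be done
None
```

The job is handed in at about 24.5 s, with no verdict shown: tray under the open end, both stubs seen in it after the draw, and the rake back in its notch with its collar seated; I viewed 11 pictures, one over the limit of 10.

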